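# Seat the tube rack under the lip of the shaker

## Robot

A 6-joint arm with a two-finger parallel gripper is mounted at the origin on the work surface. World frame = base frame: x ahead of the robot, y to its left, z up, the work surface at z = 0. Lengths are in m, angles in rad, forces in N, time in s.
With the tool pointing down it reaches from about 0.225 to 0.875 m from the base axis. Payload 3.4 kg.
Tool frame: the origin (TCP) lies on the centre line of the jaws, within the pads' length; the fingertips stand 11 mm ahead of it and the grasp point (between the pads) lies 8 mm behind it; z points along the fingers, y is the line along which they close (so a half turn about z gives the same grasp; the last joint's range is limited). The gripper opens to 85 mm and grips with 20 to 120 N. Pads are 22 mm wide; open, the fingers measure 114 mm over their backs; the gripper's body (76 mm by 85 mm) begins 54 mm behind the grasp point. The pads swing forward as they close: fully open they stand 13 mm farther back than shut.
Start: joints at [-1.408, 0.276, 1.505, -0, 1.361, -0.121], TCP at [0.161, -0.552, 0.242] pointing down, gripper open.
Joint ranges: [-2.89, 2.89], [-0.75, 2.08], [0.22, 2.7], [-1.18, 4.32], [0.11, 2.71], [-2.7, 2.7]. Speed limits (rad/s): [2.57, 2.57, 3.14, 3.14, 3.14, 3.14].

## Interface

Orientations are given as a unit quaternion [w, x, y, z].
In Python, from rig import manip, eyes, job gives the robot as it stands.
- The arm moves only by the tool drive_tool, never from a script. Its argument "rows" is a list of rows, each a list of 3 entries, a list of its own where there are three numbers: the turn, a rotation vector about the world's x, y, z in rad, then the shift along the world's x, y, z in cm, then the finger opening in cm, from 0 to 8.54. A call has 1 to 8 rows; each row shifts and turns the commanded pose from where the row before left it; what a row does not reach is not made up. A row lasts 1/8 s, in which the tool goes at most 62.5 mm and 10.7 degrees, less where a joint would pass 70% of its speed; a pose out of reach is approached as far as the arm can. A call is refused whole if a number of a shift passes 6.25 or a number of a turn 0.188, either way. A call with a gripper value outside its range is refused whole. The fingers move at their own pace and stop on an object; "force" is the grip in N (left out, the last holds). Time passes only in rows, so rows that do not move let the fingers close. It gives the time, the measured TCP pose, the force, the opening and the grip force at its end, in the units of the state.
- manip.get_state(): the state, without advancing time (a new reading comes with each control period).
- eyes.get_image(name): name is "scene" or "top" or "wrist"; returns the picture (400x640x3 uint8, red, green, blue); there is no depth.
- eyes.get_calibration(name): a dict with "camera_matrix" (3x3 intrinsics, pixels), "view" (4x4, takes a point from world to camera coordinates). Camera axes: x right, y up, looking along -z (the intrinsics and any distortion apply to the point x, -y, -z); pixel columns grow to the right and rows downward; lengths in m; the calibration is good to about 2 mm. A picture is of the moment at which its call begins: read the wrist's pose just before it. get_calibration takes no time and is no camera call; for the wrist camera it gives the pose at the moment of the call.
- job.sign_off(): hands the job in; it is judged then, once.
The state is a dict: "clock": time; "qpos": joint angles; "qd": joint speeds; "effort": joint torques, N m; "position": TCP position; "ee_rot": TCP orientation; "contact_force": force on the tool from outside, world axes, zero at the start; "moment": the same for the moment, N m; "width": finger opening in m; "gripper_force": force on a finger pad.
Only numpy, scipy, OpenCV 4.12 (cv2) and the standard library are available. Lean on these libraries where they do the work, as an engineer would, in place of code of your own. Each camera call takes 0.05 s, during which the arm holds its last target. There are 200 camera calls.

## Task

Take the long yellow tube rack out of the polystyrene holder by its free tongued end, lay it flat on the white paper pad and let go, then take it by its other end. Hook its tongue under the lip of the white shaker with the other end raised, swing that end down until the rack lies flat and fully home on the shaker's deck between lip and stop, and let go. Leave the amber jar, the steel beaker and the short rack where they stand.

Things in the scene. Friction and masses are not known exactly. Their poses are not given: they have to be found in the camera images.
- rack_mid (a point): Centre (half-way up) of the long yellow tube rack's block: 125 mm (x) x 56 mm (y) x 36 mm high (z, up), 0.11 to 0.22 kg; tube caps stand 4 mm above it. A flat tongue sticks out of its -x end, so the rack is 155 mm long overall; +x is the plain end. At the start the plain end lies between the holder's cheeks; beside the block's -x half there is room for fingers.
- rack_nose (a point): Tip of the rack's tongue (30 mm long, 44 mm wide, 6 mm thick, flush with the rack's underside), at the centre of its end, 3 mm above the underside: 92.5 mm to -x of rack_mid and 15 mm below it. Axes as the rack.
- bay_mid (a point): Where rack_mid belongs in the shaker, with the axes matching (tongue to -x, under the lip). The shaker is a fixed white instrument, 250 x 180 mm; its aluminium deck is 70 mm above the bench, 18 mm below this point. Two cheeks, 64 mm apart, 19 mm high and flaring out above 10 mm, guide the rack's sides from the lip to 3 mm short of this point; beyond, the sides are open for fingers.
- bay_lip (a point): Middle of the retaining lip's free lower edge, 13 mm above the deck, 82.5 mm to -x of bay_mid; axes as there. The lip, 6 mm thick, is the top plate of the shaker's end housing; under it, 12 mm farther to -x, is the pocket's end wall. A rack with its plain end raised 8 to 16 degrees passes under it to that wall.
- bay_stop (a point): Middle of the top edge of the shaker's end stop, on its inner face: a ridge 40 mm wide, 14 mm high, 8 mm thick on the deck, 64.5 mm to +x of bay_mid. From end wall to stop the pocket is 159 mm long, but the clear mouth from lip to stop is only 147 mm.
- foam: Fixed white polystyrene holder, 250 x 170 mm, origin on the bench under its centre. The rack lies on it 50 mm up, tongue to its -x. From 5 mm to +x of the origin two cheeks 100 mm high stand 64 mm apart, and a block as high closes the +x end; open above. Its -x half is a 40 mm wide ridge under the rack; beside it the foam is only 30 mm high.
- pad: Fixed white paper pad, 210 mm (x) x 150 mm (y), 2 mm thick, origin at the centre of its underside on the bench; it is clear.
- vial: Bystander, to be left alone: small amber jar, 44 mm across, 75 mm tall; origin at its underside
- beaker: Bystander, to be left alone: steel beaker, 60 mm across, 70 mm tall; origin at its underside
- short_rack: Bystander, to be left alone: short yellow tube rack, 70 x 56 x 36 mm, without a tongue: not the one to seat; origin at its underside
Mind the look-alikes: they are no part of the job. Leave any red look-alike of the part that bears rack_mid alone.

How it is judged:
On the way, in this order (a step that is already met when the one before it is completed fails the run):
1. The rack lies flat on the paper pad, let go (x of rack_mid in the frame of pad between -0.105 and 0.105 m and y of rack_mid in the frame of pad between -0.075 and 0.075 m and z of rack_mid in the frame of pad between 0.012 and 0.026 m and angle between rack_mid's own z axis and vertical below 0.06 rad and contact force between the fingers and rack below 0.05 N), for 0.2 s.
2. The tongue is under the shaker's lip with the plain end raised (x of rack_nose in the frame of bay_lip below -0.004 m and z of rack_nose in the frame of bay_lip between -0.015 and 0 m and y of rack_nose in the frame of bay_lip between -0.02 and 0.02 m and angle between rack_mid's own z axis and vertical above 0.06 rad), for 0.05 s.
At the end, for the whole second after the job is handed in: The rack lies flat on the shaker's deck (tilt under 2 degrees, height within 3 mm), its centre within 6 mm along and 7 mm across of the bay's centre, its tongue at least 4 mm under the lip, at rest and let go (x of rack_mid in the frame of bay_mid between -0.006 and 0.006 m and y of rack_mid in the frame of bay_mid between -0.007 and 0.007 m and z of rack_mid in the frame of bay_mid between -0.003 and 0.003 m and angle between rack_mid's own z axis and vertical below 0.035 rad and x of rack_nose in the frame of bay_lip below -0.004 m and z of rack_nose in the frame of bay_lip below -0.004 m and linear speed of rack below 0.01 m/s and angular speed of rack below 0.1 rad/s and contact force between the fingers and rack below 0.05 N); the robot touches nothing.
It fails at once if The amber jar, the steel beaker or the short rack is moved by more than 40 mm (distance of any of vial, beaker, short_rack from where it was at the start of the episode above 0.04 m).
It also fails if it takes over 48 s, if anything falls off the work surface, if the arm or the gripper's body presses on something with over 40 N, if the wrist force passes 120 N, or if a joint passes its speed limit or range.

## Working session

There is one attempt and no reset: what is moved stays moved. The work goes in short steps, Python scripts to look and compute and a tool call to move; the robot and the scene stay as the last step left them, time stands still between calls to the robot, and variables do not carry over. Pictures are saved under pics/ and viewed, at most 10 in all, crops included, and the job is handed in when it is done.

Besides the shell and the picture viewer there is one more tool, called after "Request:" as a command line: name --argument value ..., lists and objects as JSON in quotes. drive_tool: Moves the arm, as the interface text tells. Its arguments: {"type":"object","properties":{"rows":{"type":"array"},"force":{"type":"number"}},"required":["rows"]}

```bash
mkdir -p pics
cat > h.py <<'E'
import numpy as np, cv2
from rig import manip, eyes, job
def snap(n,f):
    im=eyes.get_image(n)[:,:,::-1].copy(); cv2.imwrite('pics/'+f,im); return im
def cal(n):
    c=eyes.get_calibration(n); return np.array(c['camera_matrix']),np.array(c['view']),c
def ray(n,u,v,z):
    K,V,c=cal(n)
    d=np.linalg.inv(K)@[u,v,1]; d=np.array([d[0],-d[1],-d[2]])
    R=V[:3,:3];o=-R.T@V[:3,3]; d=R.T@d
    return o+d*(z-o[2])/d[2]
def proj(n,p):
    K,V,c=cal(n); q=V[:3,:3]@np.array(p)+V[:3,3]; q=K@[q[0],-q[1],-q[2]]; return q[:2]/q[2]
E
python3 - <<'E'
from h import *
for n in('top','scene'):
    snap(n,n+'0.png'); print(eyes.get_calibration(n))
print(manip.get_state())
E
```

```text
{'camera_matrix': array([[466.35254795,   0.        , 319.73141345],
       [  0.        , 466.35254795, 190.02350459],
       [  0.        ,   0.        ,   1.        ]]), 'view': array([[-0.02726837, -0.99962443, -0.00272829,  0.02825739],
       [ 0.98932071, -0.02737803,  0.14316064, -0.53106241],
       [-0.14318157,  0.0012046 ,  0.9896957 , -1.20072872],
       [ 0.        ,  0.        ,  0.        ,  1.        ]])}
{'camera_matrix': array([[449.0878285,   0.       , 320.3278955],
       [  0.       , 449.0878285, 196.502195 ],
       [  0.       ,   0.       ,   1.       ]]), 'view': array([[ 0.77803243,  0.62777853,  0.02365691, -0.40862767],
       [-0.38509251,  0.44683223,  0.80749286,  0.12859782],
       [ 0.49635601, -0.63736573,  0.58940278, -1.48658029],
       [ 0.        ,  0.        ,  0.        ,  1.        ]])}
{'clock': 0.1, 'qpos': array([-1.40801026e+00,  2.76515528e-01,  1.50601796e+00,  3.95554917e-06,
        1.36072196e+00, -1.20995522e-01]), 'qd': array([-0.00224794, -0.0034461 , -0.00250673,  0.00063923,  0.00127682,
       -0.0004043 ]), 'effort': array([ 1.36210030e-03, -4.17699802e+01, -2.46404904e+01, -1.47180108e-04,
        5.77010738e-03, -1.39098614e-05]), 'position': array([ 0.16091544, -0.55153802,  0.24153091]), 'ee_rot': array([-8.31256599e-04,  9.89950095e-01,  1.41414700e-01, -1.54374882e-05]), 'contact_force': array([ 0.71918268, -0.50398264, -0.10423011]), 'moment': array([-0.00171018, -0.01347757,  0.04414314]), 'gripper_force': 0.0, 'width': 0.08536824692214008}
```

View pics/top0.png

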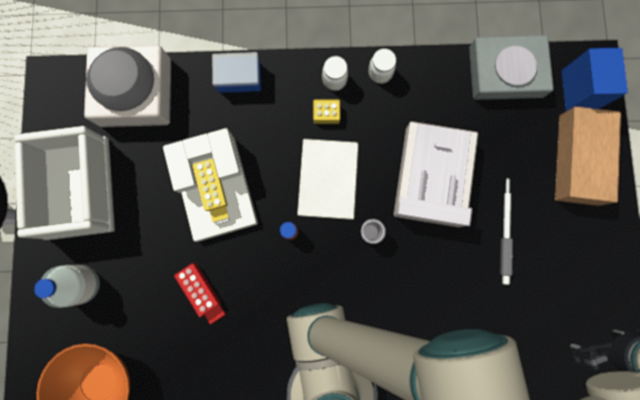

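View pics/scene0.png

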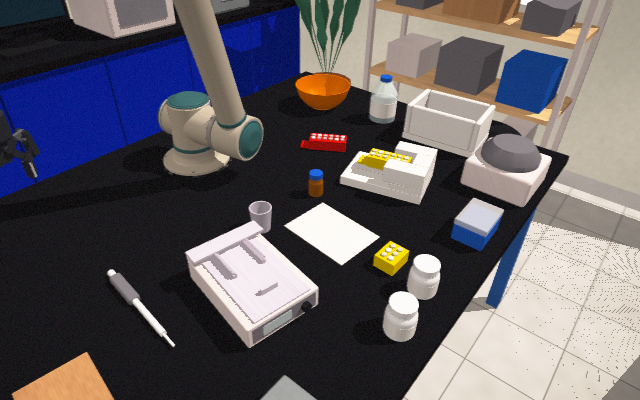

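Run:
```python
import cv2,numpy as np
im=cv2.imread('pics/top0.png')
a=cv2.resize(im[120:245,155:265],None,fx=4.5,fy=4.5,interpolation=2)[:560]
b=cv2.resize(im[115:235,390:485],None,fx=4.5,fy=4.5,interpolation=2)
cv2.imwrite('pics/foam.png',a); cv2.imwrite('pics/shk.png',b)
a=a[:540];c=np.hstack([cv2.resize(im[125:245,160:260],None,fx=4,fy=4,interpolation=2),cv2.resize(im[115:235,390:485],None,fx=4,fy=4,interpolation=2)])
cv2.imwrite('pics/c.png',c);print(c.shape)
```

```text
(480, 780, 3)
```

View pics/c.png

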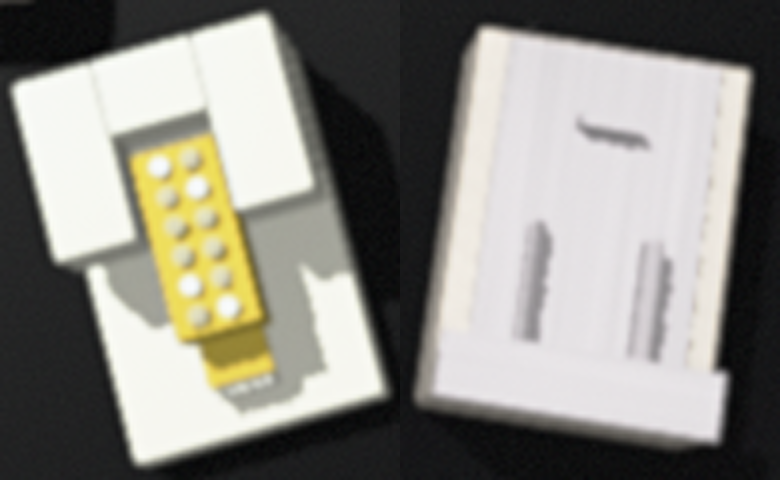

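Run:
```python
from h import *
def P(pts,ox,oy,x0,z): return np.array([ray('top',(x-x0)/4+ox,y/4+oy,z)[:2] for x,y in pts])
r=P([(131,155),(208,135),(269,322),(184,342)],160,125,0,.086)
f=P([(12,85),(268,12),(313,190),(57,262)],160,125,0,.1)
l=P([(440,330),(728,372),(718,443),(415,402)],390,115,400,.089)
s=P([(578,125),(650,148)],390,115,400,.084)
ch=P([(540,222),(655,240)],390,115,400,.089)
pad=np.array([ray('top',u,v,.002)[:2] for u,v in [(302,139),(358,142),(354,219),(298,215)]])
for n,a in zip('rack foam lip stop cheek pad'.split(),(r,f,l,s,ch,pad)):
    print(n,a.round(4).tolist(),'c',a.mean(0).round(4))
ang=lambda v:np.degrees(np.arctan2(v[1],v[0])).round(1)
print('rack ax',ang(r[0]-r[3]),ang(r[1]-r[2]),'foam',ang(f[0]-f[3]),ang(f[1]-f[2]))
v=l[1]-l[0];print('lip yaw',ang(np.array([-v[1],v[0]])), np.linalg.norm(v), 'pad',ang(pad[0]-pad[3]),ang(pad[1]-pad[2]))
for n,u,v,z in[('vial',288,230,.075),('beak',372,231,.07),('short',327,110,.036)]: print(n,ray('top',u,v,z).round(3))
```

```text
rack [[0.6021, 0.3389], [0.6139, 0.2893], [0.4915, 0.2498], [0.4802, 0.3038]] c [0.5469 0.2955]
foam [[0.647, 0.4117], [0.6905, 0.2479], [0.5733, 0.2192], [0.5317, 0.3809]] c [0.6106 0.315 ]
lip [[0.4995, -0.1895], [0.4677, -0.3702], [0.4231, -0.3606], [0.4541, -0.1714]] c [ 0.4611 -0.2729]
stop [[0.6313, -0.2867], [0.6148, -0.3322]] c [ 0.6231 -0.3094]
cheek [[0.5673, -0.2571], [0.5536, -0.3298]] c [ 0.5605 -0.2935]
pad [[0.6815, 0.059], [0.6686, -0.0962], [0.455, -0.0771], [0.47, 0.0745]] c [ 0.5688 -0.01  ]
rack ax 16.0 17.9 foam 15.0 13.8
lip yaw -10.0 0.18341879849457704 pad -4.2 -5.1
vial [0.426 0.097 0.075]
beak [ 0.418 -0.117  0.07 ]
short [ 0.752 -0.012  0.036]
```

Request:
drive_tool --rows '[[[0,0,0],[4.8,3.9,1.5],8.5],[[0,0,0],[4.8,3.9,1.5],8.5],[[0,0,0],[4.8,3.9,1.5],8.5],[[0,0,0],[4.8,3.9,1.5],8.5],[[0,0,0],[4.8,3.9,1.5],8.5],[[0,0,0],[4.8,3.9,1.5],8.5],[[0,0,0],[4.8,3.9,1.5],8.5],[[0,0,0],[0,0,0],8.5]]'

```text
clock: 1.1
position: [0.4942, -0.281, 0.346]
ee_rot: [0.0, 0.989, 0.145, 0.001]
contact_force: [0.1, -0.8, 0.3]
width: 0.085
gripper_force: 0.0
```

Run:
```python
from h import *
K,V,_=cal('wrist'); R=V[:3,:3];print(K,'cam',-R.T@V[:3,3],'look',-R[2]); st=manip.get_state(); print(st['clock'],st['position'])
np.savez('w1.npz',K=K,V=V)
im=snap('wrist','w1.png')
```

```text
[[317.76986216   0.         324.4299581 ]
 [  0.         317.76986216 195.1998671 ]
 [  0.           0.           1.        ]] cam [ 0.5594276  -0.26233952  0.47784324] look [-0.25949926 -0.07819805 -0.96257218]
1.1 [ 0.49419103 -0.28101422  0.3459695 ]
```

View pics/w1.png

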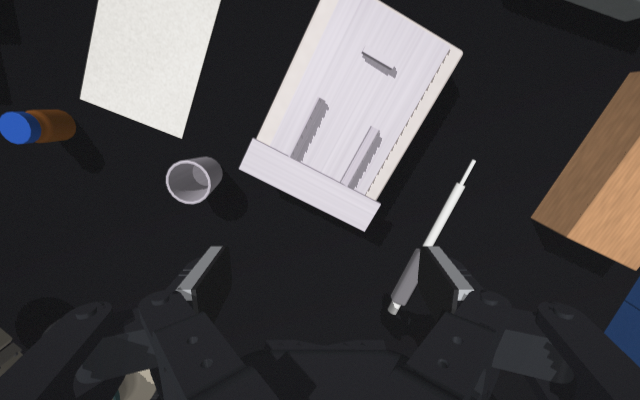

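Run:
```python
import cv2
im=cv2.imread('pics/w1.png');cv2.imwrite('pics/w1c.png',cv2.resize(im[35:235,235:470],None,fx=3,fy=3,interpolation=2))
```

```text
(no output)
```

View pics/w1c.png

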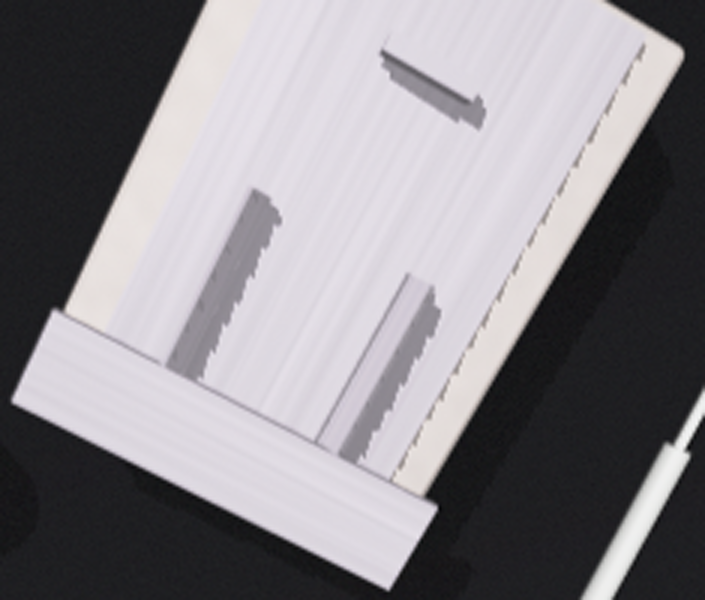

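```bash
cat >> h.py <<'E'
def rayKV(K,V,u,v,z):
    d=np.linalg.inv(K)@[u,v,1]; d=np.array([d[0],-d[1],-d[2]])
    R=V[:3,:3];o=-R.T@V[:3,3]; d=R.T@d
    return o+d*(z-o[2])/d[2]
E
python3 - <<'E'
from h import *
w=np.load('w1.npz')
g=lambda x,y,z:rayKV(w['K'],w['V'],x/3+235-1/3,y/3+35-1/3,z)[:2]
a,b=g(55,310,.089),g(437,505,.089); c,d=g(383,45,.084),g(476,99,.084)
v=a-b; yaw=np.arctan2(-v[0],v[1]);v2=c-d
X=np.array([np.cos(yaw),np.sin(yaw)]);Y=np.array([-X[1],X[0]])
print(a,b,np.linalg.norm(v),np.degrees(yaw),np.degrees(np.arctan2(-v2[0],v2[1])),np.linalg.norm(v2))
L=(a+b)/2;S=(c+d)/2;print(L,S,(S-L)@X,(S-L)@Y, 'mid',L+.0825*X,S-.0645*X)
# cheek base inner right edge, left cheek
for p in [(407,275,.07),(319,440,.07),(250,190,.089),(165,362,.089),(433,290,.089),(345,452,.089)]: q=g(*p)-L;print(p,q@X,q@Y)
for p in [(110,330,.07),(640,45,.07),(393,478,.07)]: q=g(*p)-L;print(p,q@X,q@Y)
E
```

```text
[ 0.49876587 -0.19055323] [ 0.46512866 -0.36547845] 0.17812999058886594 -10.884815223175742 -11.07395965818398 0.04121483973474531
[ 0.48194726 -0.27801584] [ 0.62689531 -0.30663164] 0.14774392991079208 -0.0007296693111844971 mid [ 0.56296299 -0.29359474] [ 0.56355575 -0.29445177]
(407, 275, 0.07) 0.07779932812350539 -0.03290512428782019
(319, 440, 0.07) -0.0016804786712738108 -0.033867045132428907
(250, 190, 0.089) 0.07749409217548536 0.04048513354064205
(165, 362, 0.089) 0.001537331351956956 0.040558852599755356
(433, 290, 0.089) 0.07728139609590848 -0.04214958915461755
(345, 452, 0.089) 0.0022944404951040654 -0.04303378639769632
(110, 330, 0.07) -0.00046519791040627 0.06777225711991455
(640, 45, 0.07) 0.19723335886082125 -0.07024032327039148
(393, 478, 0.07) -0.0017495941137907409 -0.0712284811741621
```

Request:
drive_tool --rows '[[[0,0,0],[0,6.2,0],8.5],[[0,0,0],[0,6.2,0],8.5],[[0,0,0],[0,6.2,0],8.5],[[0,0,0],[0,6.2,0],8.5],[[0,0,0],[0,6.2,0],8.5],[[0,0,0],[0,6.2,0],8.5],[[0,0,0],[0,6.2,-1],8.5],[[0,0,0],[0,6.2,-2],8.5]]'

```text
clock: 2.15
position: [0.4911, 0.2096, 0.3162]
ee_rot: [0.0, 0.99, 0.14, 0.001]
contact_force: [1.1, 0.5, 0.1]
width: 0.0853
gripper_force: 0.0
```

Request:
drive_tool --rows '[[[0,0,0],[0.5,5,-2],8.5],[[0,0,0],[0,0,0],8.5],[[0,0,0],[0,0,0],8.5]]'

```text
clock: 2.52
position: [0.496, 0.2576, 0.2959]
ee_rot: [0.001, 0.99, 0.141, -0.001]
contact_force: [-0.1, -0.3, 0.1]
width: 0.0846
gripper_force: 0.0
```

Run:
```python
from h import *
K,V,_=cal('wrist'); st=manip.get_state(); print(st['clock'],st['position'],st['ee_rot'])
np.savez('w2.npz',K=K,V=V)
im=snap('wrist','w2.png')
cv2.imwrite('pics/w2c.png',cv2.resize(im[0:290,120:500],None,fx=2,fy=2,interpolation=2))
```

```text
2.525 [0.49602241 0.2576493  0.29590733] [ 8.56322944e-04  9.90021773e-01  1.40910552e-01 -6.10272300e-04]
```

View pics/w2c.png

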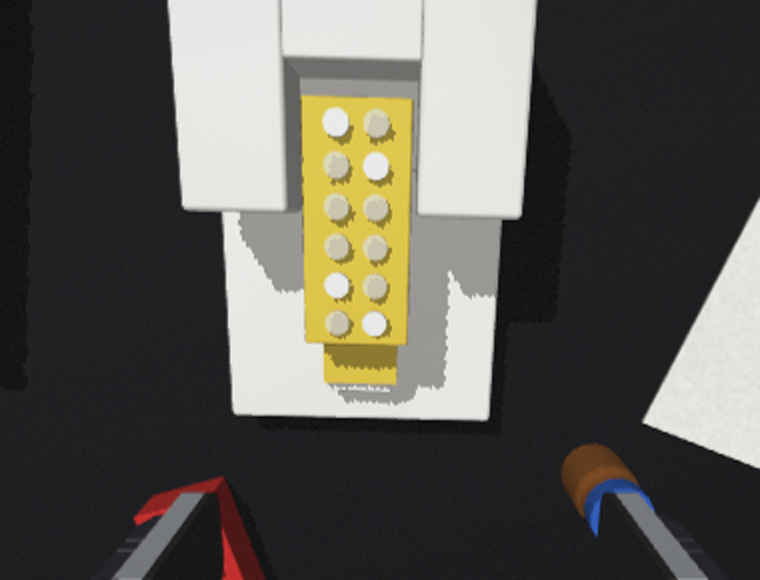

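Run:
```python
from h import *
w=np.load('w2.npz')
g=lambda x,y,z:rayKV(w['K'],w['V'],x/2+120,y/2,z)[:2]
r=np.array([g(*p,.086) for p in [(302,96),(412,99),(408,344),(304,342)]])
an=lambda v:np.degrees(np.arctan2(v[1],v[0]))
X=(r[0]+r[1]-r[2]-r[3])/2;print(r,r.mean(0),an(X),np.linalg.norm(X),np.linalg.norm(r[0]-r[1]),np.linalg.norm(r[3]-r[2]))
c=[g(*p,.1) for p in [(289,210),(418,213)]];x=X/np.linalg.norm(X)
print([(q-r.mean(0))@x for q in c],[(q-r.mean(0))@[-x[1],x[0]] for q in c])
```

```text
[[0.59870965 0.34107481]
 [0.61256684 0.28857713]
 [0.49356511 0.25609443]
 [0.47878349 0.31101958]] [0.54590627 0.29919149] 14.667771078784266 0.12348839042688194 0.054295737528455484 0.056879419032383444
[np.float64(0.007438615162977699), np.float64(0.007723804613340846)] [np.float64(0.032393881700198295), np.float64(-0.031561754693916096)]
```

Request:
drive_tool --rows '[[[0,0,-0.026],[0.8,1.6,-4],8.5],[[0,0,0],[0.7,1.6,-5],8.5],[[0,0,0],[0,0,-5],8.5],[[0,0,0],[0,0,-4],8.5],[[0,0,0],[0,0,-2.4],8.5],[[0,0,0],[0,0,-1.5],8.5],[[0,0,0],[0,0,-0.9],8.5],[[0,0,0],[0,0,0],8.5]]'

```text
clock: 3.58
position: [0.5114, 0.2908, 0.0686]
ee_rot: [0.0, 0.992, 0.128, 0.0]
contact_force: [-0.1, -0.5, 1.5]
width: 0.0847
gripper_force: 0.0
```

Request:
drive_tool --rows '[[[0,0,0],[0,0,0],5],[[0,0,0],[0,0,0],5],[[0,0,0],[0,0,0],5],[[0,0,0],[0,0,0],5],[[0,0,0],[0,0,0],5]]' --force 70

```text
clock: 4.2
position: [0.5118, 0.2917, 0.0696]
ee_rot: [-0.0, 0.992, 0.129, 0.001]
contact_force: [0.2, 0.3, 5.9]
width: 0.0548
gripper_force: 76.2
```

Request:
drive_tool --rows '[[[0,0,0],[0,0,0.7],5],[[0,0,0],[0,0,1.5],5],[[0,0,0],[0,0,2],5],[[0,0,0],[0,0,2],5],[[0,0,0],[0,0,2],5],[[0,0,0],[0,0,1.5],5],[[0,0,0],[0,0,1],5],[[0,0,0],[0,0,0],5]]'

```text
clock: 5.2
position: [0.5113, 0.2914, 0.176]
ee_rot: [-0.0, 0.992, 0.129, 0.001]
contact_force: [-0.1, 0.2, -1.5]
width: 0.0549
gripper_force: 75.5
```

Run:
```python
from h import *
st=manip.get_state(); print(st['position'],st['contact_force'],st['moment'],st['width'])
im=snap('scene','s1.png'); im2=snap('wrist','w3.png')
a=cv2.resize(im[60:240,280:480],(400,360),interpolation=2);b=cv2.resize(im2,(400,250))
cv2.imwrite('pics/m1.png',np.vstack([a,b])[:600])
```

```text
[0.51127865 0.29142422 0.1760109 ] [-0.13361007  0.15811513 -1.47134504] [ 0.01477381  0.1146846  -0.01671263] 0.05493207299080214
```

View pics/m1.png

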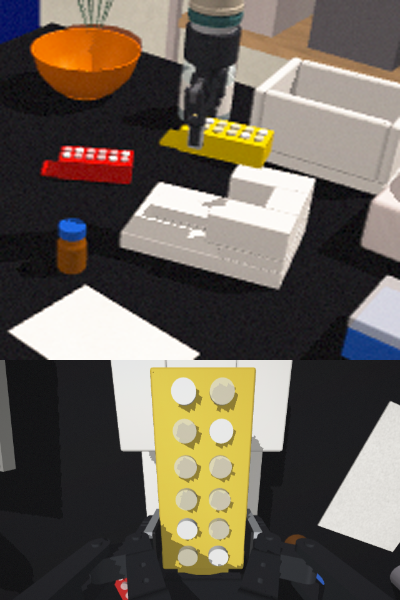

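Request:
drive_tool --rows '[[[0,0,-0.04],[0.3,-3,0],5],[[0,0,-0.06],[0.5,-5,0],5],[[0,0,-0.06],[0.5,-5,0],5],[[0,0,-0.06],[0.5,-5,0],5],[[0,0,-0.06],[0.5,-5,-2],5],[[0,0,-0.06],[0.5,-4.8,-4],5],[[0,0,0],[0.1,-2,-4],5],[[0,0,0],[0,0,-2],5]]'

```text
clock: 6.3
position: [0.5381, -0.0083, 0.0525]
ee_rot: [-0.0, 0.999, -0.043, -0.003]
contact_force: [-0.5, -0.5, -2.0]
width: 0.0551
gripper_force: 75.3
```

Request:
drive_tool --rows '[[[0,0,0],[0,0,-1],5],[[0,0,0],[0,0,-0.7],5],[[0,0,0],[0,0,-0.5],5],[[0,0,0],[0,0,-0.3],5]]'

```text
clock: 6.8
position: [0.5404, -0.0063, 0.0307]
ee_rot: [0.0, 0.999, -0.041, 0.001]
contact_force: [0.0, -0.4, -2.3]
width: 0.0549
gripper_force: 75.3
```

Request:
drive_tool --rows '[[[0,0,0],[0,0,-0.3],5],[[0,0,0],[0,0,-0.3],5],[[0,0,0],[0,0,-0.2],5],[[0,0,0],[0,0,0],5]]'

```text
clock: 7.3
position: [0.5399, -0.0066, 0.0223]
ee_rot: [0.0, 0.999, -0.041, -0.0]
contact_force: [0.5, -0.1, -2.8]
width: 0.0548
gripper_force: 75.3
```

Request:
drive_tool --rows '[[[0,0,0],[0,0,-0.1],5],[[0,0,0],[0,0,-0.1],5],[[0,0,0],[0,0,0],5]]'

```text
clock: 7.68
position: [0.5401, -0.0066, 0.0216]
ee_rot: [0.0, 0.999, -0.041, 0.0]
contact_force: [-2.6, 0.3, 6.2]
width: 0.0546
gripper_force: 76.7
```

Contact. Release, rise, and look.

Request:
drive_tool --rows '[[[0,0,0],[0,0,0],8.5],[[0,0,0],[0,0,0],8.5],[[0,0,0],[0,0,0],8.5],[[0,0,0],[0,0,0],8.5],[[0,0,0],[0,0,2],8.5],[[0,0,0],[0,0,4],8.5],[[0,0,0],[0,0,6],8.5],[[0,0,0],[0,0,6],8.5]]'

```text
clock: 8.68
position: [0.5396, -0.0065, 0.2018]
ee_rot: [0.0, 0.999, -0.041, -0.0]
contact_force: [1.5, 0.7, -0.5]
width: 0.0849
gripper_force: 0.0
```

Request:
drive_tool --rows '[[[0,0,0],[0,0,0],8.5],[[0,0,0],[0,0,0],8.5]]'

```text
clock: 8.93
position: [0.5394, -0.0065, 0.2]
ee_rot: [0.0, 0.999, -0.041, -0.0]
contact_force: [0.1, -1.0, 0.1]
width: 0.0852
gripper_force: 0.0
```

Run:
```python
from h import *
K,V,_=cal('wrist'); st=manip.get_state(); print(st['clock'],st['position'],st['ee_rot'])
np.savez('w4.npz',K=K,V=V)
im=snap('wrist','w4.png')
cv2.imwrite('pics/w4c.png',cv2.resize(im[0:290,120:500],None,fx=2,fy=2,interpolation=2))
```

```text
8.925 [ 0.53937976 -0.00651605  0.19998327] [ 4.35353491e-06  9.99154319e-01 -4.11157132e-02 -3.81743408e-04]
```

View pics/w4c.png

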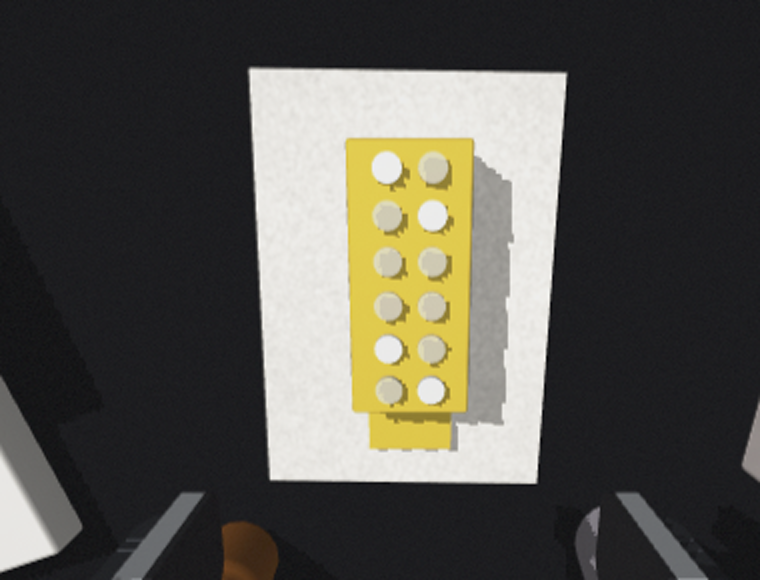

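Run:
```python
from h import *
w=np.load('w4.npz')
g=lambda x,y,z:rayKV(w['K'],w['V'],x/2+120,y/2,z)[:2]
r=np.array([g(*p,.038) for p in [(346,139),(474,139),(467,412),(353,412)]])
an=lambda v:np.degrees(np.arctan2(v[1],v[0]))
X=(r[0]+r[1]-r[2]-r[3])/2;print(r,r.mean(0),an(X),np.linalg.norm(X),np.linalg.norm(r[0]-r[1]),np.linalg.norm(r[3]-r[2]))
q=manip.get_state()['ee_rot'];print(np.degrees(2*np.arctan2(q[2],q[1])))
```

```text
[[ 0.63902619  0.01124651]
 [ 0.63449663 -0.04383202]
 [ 0.51114767 -0.03376454]
 [ 0.51568623  0.02135059]] [ 0.57508918 -0.01124986] -4.674629581192085 0.12375612531921369 0.055264466649267374 0.05530168234635162
-4.70868396328952
```

Request:
drive_tool --rows '[[[0,0,0],[3.8,-0.3,-2],8.5],[[0,0,0],[3.8,-0.4,-3],8.5],[[0,0,0],[0,0,-4],8.5],[[0,0,0],[0,0,-4],8.5],[[0,0,0],[0,0,-2.5],8.5],[[0,0,0],[0,0,-1.5],8.5],[[0,0,0],[0,0,-1],8.5],[[0,0,0],[0,0,0],8.5]]'

```text
clock: 9.98
position: [0.6157, -0.0136, 0.0198]
ee_rot: [-0.0, 0.999, -0.041, -0.001]
contact_force: [-0.5, -0.5, 0.6]
width: 0.0848
gripper_force: 0.0
```

Request:
drive_tool --rows '[[[0,0,0],[0,0,0],5],[[0,0,0],[0,0,0],5],[[0,0,0],[0,0,0],5],[[0,0,0],[0,0,0],5],[[0,0,0],[0,0,0],5]]' --force 90

```text
clock: 10.6
position: [0.6172, -0.0137, 0.022]
ee_rot: [0.0, 0.999, -0.041, 0.002]
contact_force: [-1.2, 0.3, 6.5]
width: 0.0543
gripper_force: 96.6
```

Request:
drive_tool --rows '[[[0,0,0],[0,0,1],5],[[0,0,0],[0,0,3],5],[[0,0,0],[0,0,4],5],[[0,0,0],[0,-1,4],5],[[0,0,-0.03],[0.3,-4,3],5],[[0,0,-0.03],[0.3,-5,0.8],5],[[0,0,-0.03],[0.3,-5,0],5],[[0,0,-0.018],[0.3,-5,0],5]]'

```text
clock: 11.6
position: [0.6275, -0.2148, 0.1787]
ee_rot: [-0.0, 0.995, -0.095, -0.0]
contact_force: [0.1, -0.7, -2.4]
width: 0.0545
gripper_force: 95.8
```

Request:
drive_tool --rows '[[[-0.01,-0.05,0],[0.3,-5,0],5],[[-0.015,-0.08,0],[0.2,-4.3,0],5],[[-0.015,-0.075,0],[0,0,-1],5],[[0,0,0],[0,0,-1],5],[[0,0,0],[0,0,0],5]]'

```text
clock: 12.22
position: [0.6324, -0.3057, 0.1572]
ee_rot: [0.009, 0.99, -0.094, 0.102]
contact_force: [-0.2, 0.7, -1.8]
width: 0.0547
gripper_force: 95.9
```

```bash
cat >> h.py <<'E'
from scipy.spatial.transform import Rotation as Ro
def bay():
    s=manip.get_state(); q=s['ee_rot']; R=Ro.from_quat(np.r_[q[1:],q[0]]).as_matrix()
    M=np.array([.5633,-.294]);y=np.radians(-10.9);X=np.array([np.cos(y),np.sin(y)]);Y=np.array([-X[1],X[0]])
    p=s['position']; d=p[:2]-M; zx=R[:,0]; 
    th=np.arctan2(zx[2],zx[:2]@X)
    if abs(th)>1.57: th=np.arctan2(-zx[2],-(zx[:2]@X)); zx=-zx
    a,b=.1344,.020
    x,z=d@X,p[2]
    print('t',s['clock'],'pos',p.round(4),'pitch',np.degrees(th).round(2),'yaw',np.degrees(np.arctan2(zx[1],zx[0])).round(2),'roll z',R[2,1].round(4))
    print('nose x rel lip mm',(1e3*(x-a*np.cos(th)+b*np.sin(th)+.0825)).round(1),'h',(1e3*(z-.07-a*np.sin(th)-b*np.cos(th))).round(1),'lat',(1e3*(d@Y)).round(1),'F',s['contact_force'].round(1),'M',s['moment'].round(2))
E
python3 - <<'E'
from h import *
bay()
K,V,_=cal('wrist');np.savez('w5.npz',K=K,V=V)
im=snap('wrist','w5.png');im2=snap('scene','s5.png')
cv2.imwrite('pics/m5.png',np.vstack([cv2.resize(im[:280],(640,280)),cv2.resize(im2[170:350,150:390],(426,320),interpolation=2).__class__(0) if 0 else cv2.copyMakeBorder(cv2.resize(im2[170:350,150:390],(426,320),interpolation=2),0,0,0,214,0)]))
E
```

```text
t 12.225 pos [ 0.6324 -0.3057  0.1572] pitch 11.77 yaw -10.88 roll z -0.0006
nose x rel lip mm 25.1 h 40.1 lat 1.6 F [-0.2  0.7 -1.8] M [-0.05  0.07 -0.05]
```

View pics/m5.png

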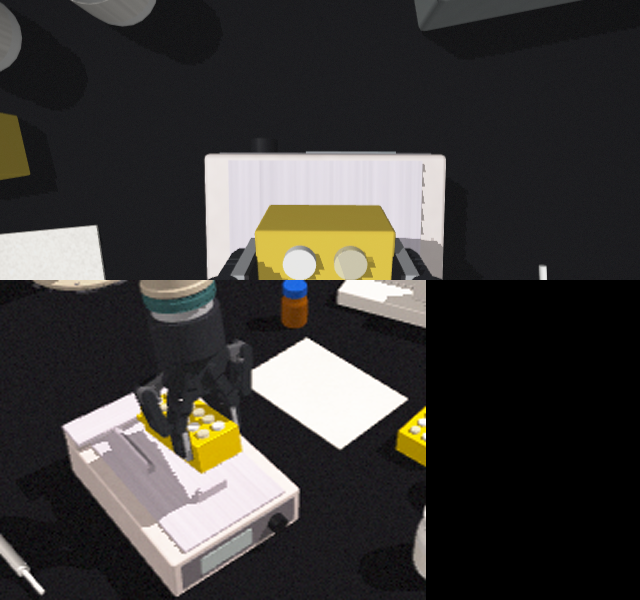

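Request:
drive_tool --rows '[[[0,0,0],[-0.5,-0.1,-1],5],[[0,0,0],[-0.5,0.1,-1],5],[[0,0,0],[0,0,-0.8],5],[[0,0,0],[0,0,-0.4],5],[[0,0,0],[0,0,-0.2],5],[[0,0,0],[0,0,0],5]]'

```text
clock: 13.08
position: [0.6231, -0.3067, 0.1245]
ee_rot: [0.01, 0.99, -0.094, 0.104]
contact_force: [0.0, 0.3, -1.7]
width: 0.0544
gripper_force: 95.9
```

```bash
python3 -c "
from h import *
bay()"
```

```text
t 13.075 pos [ 0.6231 -0.3067  0.1245] pitch 11.98 yaw -10.9 roll z 0.0007
nose x rel lip mm 16.3 h 7.0 lat -1.2 F [ 0.   0.3 -1.7] M [ 0.02  0.18 -0.  ]
```

Request:
drive_tool --rows '[[[0,0,0],[0,0.05,-0.2],5],[[0,0,0],[0,0,-0.2],5],[[0,0,0],[0,0,-0.1],5],[[0,0,0],[0,0,0],5]]'

```text
clock: 13.58
position: [0.6229, -0.3061, 0.1193]
ee_rot: [0.01, 0.99, -0.094, 0.104]
contact_force: [-0.4, 0.6, -2.1]
width: 0.0538
gripper_force: 95.9
```

```bash
python3 -c "
from h import *
bay()"
```

```text
t 13.575 pos [ 0.6229 -0.3061  0.1193] pitch 11.96 yaw -10.9 roll z 0.0005
nose x rel lip mm 16.0 h 1.9 lat -0.6 F [-0.4  0.6 -2.1] M [-0.    0.05 -0.01]
```

Request:
drive_tool --rows '[[[0,0,0],[-0.5,0.1,0],5],[[0,0,0],[-0.5,0.1,0],5],[[0,0,0],[-0.5,0.1,0],5],[[0,0,0],[-0.4,0.08,0],5],[[0,0,0],[-0.3,0.05,0],5],[[0,0,0],[0,0,0],5]]'

```text
clock: 14.32
position: [0.6007, -0.3018, 0.1195]
ee_rot: [0.01, 0.99, -0.095, 0.104]
contact_force: [0.5, 0.3, -1.7]
width: 0.0544
gripper_force: 95.9
```

```bash
python3 -c "
from h import *
bay()"
```

```text
t 14.325 pos [ 0.6007 -0.3018  0.1195] pitch 11.97 yaw -10.9 roll z 0.0006
nose x rel lip mm -6.6 h 2.1 lat -0.5 F [ 0.5  0.3 -1.7] M [ 0.    0.04 -0.02]
```

Feel gently for the end wall (expected at −12).

Request:
drive_tool --rows '[[[0,0,0],[-0.2,0.04,0],5],[[0,0,0],[-0.2,0.04,0],5],[[0,0,0],[0,0,0],5]]'

```text
clock: 14.7
position: [0.5968, -0.3009, 0.1194]
ee_rot: [0.01, 0.99, -0.094, 0.104]
contact_force: [-0.3, -0.4, -1.1]
width: 0.0544
gripper_force: 95.9
```

```bash
python3 -c "
from h import *
bay()"
```

```text
t 14.7 pos [ 0.5968 -0.3009  0.1194] pitch 11.96 yaw -10.9 roll z 0.0005
nose x rel lip mm -10.6 h 2.0 lat -0.5 F [-0.3 -0.4 -1.1] M [ 0.01  0.06 -0.02]
```

Request:
drive_tool --rows '[[[0,0,0],[-0.15,0.03,0],5],[[0,0,0],[0,0,0],5]]'

```text
clock: 14.95
position: [0.5954, -0.3007, 0.1194]
ee_rot: [0.01, 0.99, -0.094, 0.104]
contact_force: [0.7, 0.1, -2.4]
width: 0.0543
gripper_force: 95.9
```

```bash
python3 -c "
from h import *
bay()"
```

```text
t 14.95 pos [ 0.5954 -0.3007  0.1194] pitch 11.97 yaw -10.9 roll z 0.0006
nose x rel lip mm -12.0 h 2.0 lat -0.5 F [ 0.7  0.1 -2.4] M [-0.01  0.08  0.02]
```

Request:
drive_tool --rows '[[[0,0,0],[-0.1,0.02,0],5],[[0,0,0],[-0.1,0.02,0],5],[[0,0,0],[0,0,0],5]]'

```text
clock: 15.32
position: [0.5949, -0.3007, 0.1202]
ee_rot: [0.011, 0.99, -0.095, 0.105]
contact_force: [4.5, -0.1, -1.4]
width: 0.0545
gripper_force: 95.9
```

```bash
python3 -c "
from h import *
bay()"
```

```text
t 15.325 pos [ 0.5949 -0.3007  0.1202] pitch 12.16 yaw -10.93 roll z 0.001
nose x rel lip mm -12.4 h 2.3 lat -0.6 F [ 4.5 -0.1 -1.4] M [ 0.06 -0.77 -0.02]
```

Request:
drive_tool --rows '[[[0,0,0],[0.39,-0.08,0],5],[[0,0,0],[0,0,0],5],[[0.005,0.0257,0],[0.115,-0.022,-0.35],5],[[0.005,0.0257,0],[0.113,-0.022,-0.35],5],[[0.005,0.0257,0],[0.096,-0.018,-0.35],5],[[0.005,0.0257,0],[0.096,-0.018,-0.35],5],[[0,0,0],[0,0,0],5]]'

```text
clock: 16.2
position: [0.6021, -0.3019, 0.1048]
ee_rot: [0.005, 0.994, -0.095, 0.051]
contact_force: [-0.2, -0.0, -1.5]
width: 0.0544
gripper_force: 95.8
```

```bash
python3 -c "
from h import *
bay()"
```

```text
t 16.2 pos [ 0.6021 -0.3019  0.1048] pitch 5.92 yaw -10.87 roll z 0.0003
nose x rel lip mm -9.5 h 1.1 lat -0.4 F [-0.2 -0.  -1.5] M [-0.   -0.02  0.02]
```

Request:
drive_tool --rows '[[[0.005,0.0257,0],[0.06,-0.012,-0.35],5],[[0.005,0.0257,0],[0.06,-0.012,-0.35],5],[[0.005,0.0257,0],[0.05,-0.01,-0.35],5],[[0.0045,0.024,0],[0.05,-0.01,-0.35],5],[[0,0,0],[0,0,-0.05],5],[[0,0,0],[0,0,0],5]]'

```text
clock: 16.95
position: [0.6037, -0.3023, 0.0908]
ee_rot: [0.0, 0.995, -0.095, 0.0]
contact_force: [-0.1, 0.1, -1.6]
width: 0.0544
gripper_force: 95.8
```

```bash
python3 -c "
from h import *
bay()"
```

```text
t 16.95 pos [ 0.6037 -0.3023  0.0908] pitch 0.05 yaw -10.89 roll z 0.0003
nose x rel lip mm -10.7 h 0.6 lat -0.5 F [-0.1  0.1 -1.6] M [ 0.01 -0.08  0.02]
```

Request:
drive_tool --rows '[[[0,0,0],[0,0,-0.06],5],[[0,0,0],[0,0,-0.06],5],[[0,0,0],[0,0,0],5]]'

```text
clock: 17.32
position: [0.6036, -0.3024, 0.09]
ee_rot: [0.0, 0.995, -0.095, 0.001]
contact_force: [-1.1, 0.6, -0.0]
width: 0.0547
gripper_force: 96.1
```

```bash
python3 -c "
from h import *
bay()"
```

```text
t 17.325 pos [ 0.6036 -0.3024  0.09  ] pitch 0.07 yaw -10.9 roll z 0.0005
nose x rel lip mm -10.7 h -0.1 lat -0.6 F [-1.1  0.6 -0. ] M [ 0.04  0.01 -0.  ]
```

Deck contact beginning. Release slowly, rise, and look.

Request:
drive_tool --rows '[[[0,0,0],[0,0,0],6.5],[[0,0,0],[0,0,0],8.0],[[0,0,0],[0,0,0],8.5],[[0,0,0],[0,0,0],8.5],[[0,0,0],[0,0,1.5],8.5],[[0,0,0],[0,0,4],8.5],[[0,0,0],[0,0,5],8.5],[[0,0,0],[0,0,5],8.5]]'

```text
clock: 18.32
position: [0.6038, -0.3023, 0.2474]
ee_rot: [0.001, 0.995, -0.095, 0.001]
contact_force: [0.4, -0.1, 0.2]
width: 0.0848
gripper_force: 0.0
```

Request:
drive_tool --rows '[[[0,0,0],[0,0,0],8.5],[[0,0,0],[0,0,0],8.5]]'

```text
clock: 18.58
position: [0.6035, -0.3022, 0.2453]
ee_rot: [0.0, 0.995, -0.095, 0.001]
contact_force: [0.3, 0.4, -1.1]
width: 0.0849
gripper_force: 0.0
```

Run:
```python
from h import *
bay()
K,V,_=cal('wrist');np.savez('w6.npz',K=K,V=V)
im=snap('wrist','w6.png');im2=snap('scene','s6.png')
c=cv2.resize(im2[200:350,170:330],(400,375),interpolation=2)
w=cv2.resize(im[0:300,140:500],(400,333),interpolation=2)
w=cv2.copyMakeBorder(w,0,42,0,0,0); cv2.imwrite('pics/m6.png',np.hstack([w,c]))
```

```text
t 18.575 pos [ 0.6035 -0.3022  0.2453] pitch 0.1 yaw -10.9 roll z 0.0006
nose x rel lip mm -10.8 h 155.1 lat -0.4 F [ 0.3  0.4 -1.1] M [ 0.05 -0.01 -0.  ]
```

View pics/m6.png

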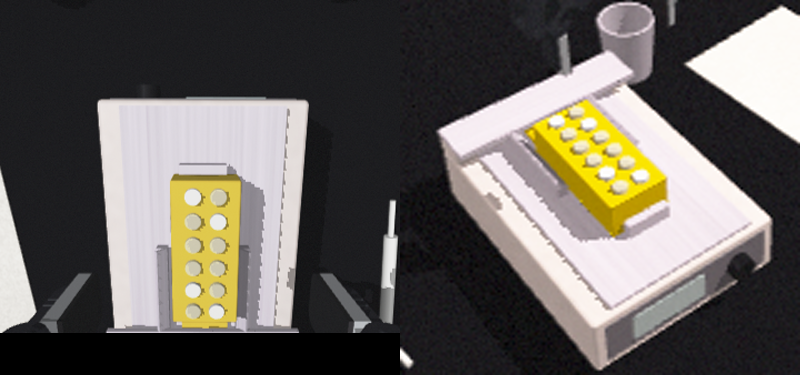

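The rack is flat between the lip and the stop, with its plain end just inside the stop: left panel, block from (171,177) to (238,322), stop at (203,168).

Run:
```python
from h import *
w=np.load('w6.npz')
r=np.array([rayKV(w['K'],w['V'],x*.9+140,y*.9,.106)[:2] for x,y in [(171,180),(240,180),(236,323),(174,323)]])
y=np.radians(-10.9);d=r.mean(0)-[.5633,-.294];X=(r[0]+r[1]-r[2]-r[3])/2
print(d@[np.cos(y),np.sin(y)],d@[-np.sin(y),np.cos(y)],np.degrees(np.arctan2(X[1],X[0])),np.linalg.norm(X))
print(job.sign_off())
```

```text
-0.00018789630001171366 -0.0021001651841761303 -11.061906329166936 0.12581980721942052
the job is handed in; nothing more can be done
None
```

The long yellow rack is let go and lies flat on the shaker's deck between lip and stop; the last picture puts it about 0.2 mm along and 2 mm across from the bay centre. I handed the job in at about 18.6 s (limit 48 s), and no verdict came back.

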